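Put the matching lids on the storage pots

ROBOT

A 6-joint arm with a two-finger parallel gripper is mounted at the origin on the work surface. World frame = base frame: x ahead of the robot, y to its left, z up, the work surface at z = 0. Lengths are in m, angles in rad, forces in N, time in s.
With the tool pointing down it reaches from about 0.3 to 0.75 m from the base axis. Payload 8.5 kg.
Tool frame: the origin (TCP) lies at the very end of the fingers, on their centre line; the grasp point (between the pads) lies manip.tcp_to_grasp behind it (manip.tcp_to_grasp is the distance from the TCP to the grasp point, in m); x points along the fingers, z is the direction in which the jaws open and shut, and the axes are right-handed (so a half turn about x gives the same grasp; the last joint's range is limited). The gripper opens to 88 mm and grips with 3 to 60 N. Pads are 18 mm wide; open, the fingers measure 123 mm over their backs; the gripper's body (75 mm by 187 mm) begins 45 mm behind the grasp point.
Start: joints at [1.034, 0.381, 1.297, -0, 1.464, -0.215], TCP at [0.174, 0.522, 0.239] pointing down, gripper open.
Joint ranges: [-3.11, 3.11], [-0.89, 2.33], [0.22, 2.48], [-1.42, 4.56], [0.17, 2.85], [-2.88, 2.88]. Speed limits (rad/s): [2.39, 2.39, 3.14, 3.14, 3.14, 3.14].

INTERFACE

Orientations are given as a unit quaternion [w, x, y, z].
In Python, from plant import manip gives the robot as it stands.
- The arm moves only by the tool drive_tool, never from a script. Its argument "plan" is a list that holds one entry, the list of rows, each a list of 7 numbers: the shift along the world's x, y, z in units of 50 mm (1.0 is 50 mm), then the turn, a rotation vector about the world's x, y, z in units of 5 degrees (1.0 is 5 degrees), then the opening in per cent of the stroke, from 0 (shut) to 100 (fully open). A call has 1 to 8 rows; each row is the pose to reach, as a shift and turn from the pose commanded when the call began; what a row does not reach only later rows make up. A row lasts 1/10 s, in which the tool goes at most 50 mm and 8.59 degrees, less where a joint would pass 70% of its speed; a pose out of reach is approached as far as the arm can. A call with a gripper value outside its range is refused whole. The fingers move at their own pace and stop on an object; the grip force is fixed at half the most. Time passes only in rows, so rows that repeat a pose let the fingers close. It gives the time, the measured TCP pose, the force and the opening at its end, in the units of the state.
- manip.observe(): the state, without advancing time (a new reading comes with each control period).
- manip.snapshot(name): name is "side" or "top" or "wrist"; returns a dict with "pixels" (400x640x3 uint8, red, green, blue), "K" (3x3 intrinsics, pixels), "cam_to_world" (4x4, takes a point from camera to world coordinates). Camera axes: x right, y up, looking along -z (the intrinsics and any distortion apply to the point x, -y, -z); pixel columns grow to the right and rows downward; lengths in m; the calibration is good to about 2 mm. A picture is of the moment at which its call begins. There is no depth.
- manip.close_job(): hands the job in, once; it reports no verdict.
The state is a dict: "clock": time; "qpos": joint angles; "qd": joint speeds; "effort": joint torques, N m; "tool_pos": TCP position; "ee_rot": TCP orientation; "wrist_force": force on the tool from outside, world axes, zero at the start; "moment": the same for the moment, N m; "opening": finger opening in m.
Only numpy, scipy, OpenCV 4.12 (cv2) and the standard library are available. Lean on these libraries where they do the work, as an engineer would, in place of code of your own. Each camera call takes 0.05 s, during which the arm holds its last target. There are 200 camera calls.

TASK

Close the three open white storage pots: pick out the three white lids with orange knobs and set each on the pot of its own size, so that it sits flat and fully home on the rim. Leave the pots standing where they are, and do not disturb the black-knobbed saucepan lids, the spice jar or the mug.

Things in the scene. Friction and masses are not known exactly. Their poses are not given: they have to be found in the camera images.
- pot_small: The small storage pot: loose, round, empty, open-topped, white enamel with a thin blue band just under the rim; straight sides, outer diameter 68 mm, 60 mm high, wall 4 mm (mouth 60 mm wide). Origin: centre of its underside, z up. Stands upright on the table (z = 0).
- pot_medium: The medium storage pot: loose, round, empty, open-topped, white enamel with a thin blue band just under the rim; straight sides, outer diameter 90 mm, 70 mm high, wall 4 mm (mouth 82 mm wide). Origin: centre of its underside, z up. Stands upright on the table (z = 0).
- pot_large: The large storage pot: loose, round, empty, open-topped, white enamel with a thin blue band just under the rim; straight sides, outer diameter 112 mm, 80 mm high, wall 4 mm (mouth 104 mm wide). Origin: centre of its underside, z up. Stands upright on the table (z = 0).
- lid_small: The small pot's lid: loose white disc 80 mm across, 4 mm thick, with an upright ORANGE knob (cylinder 24 mm across, 35 mm tall) at its centre and a plug 44 mm across, 5 mm deep, below, on which it lies, knob up. Origin: centre of the plug's underside, z up; disc z 5 to 9 mm, knob z 9 to 44 mm. Seated on the small pot's rim, its origin is 55 mm above the pot's.
- lid_medium: The medium pot's lid: loose white disc 102 mm across, 4 mm thick, with an upright ORANGE knob (cylinder 24 mm across, 35 mm tall) at its centre and a plug 66 mm across, 5 mm deep, below, on which it lies, knob up. Origin: centre of the plug's underside, z up; disc z 5 to 9 mm, knob z 9 to 44 mm. Seated on the medium pot's rim, its origin is 65 mm above the pot's.
- lid_large: The large pot's lid: loose white disc 124 mm across, 4 mm thick, with an upright ORANGE knob (cylinder 24 mm across, 35 mm tall) at its centre and a plug 88 mm across, 5 mm deep, below, on which it lies, knob up. Origin: centre of the plug's underside, z up; disc z 5 to 9 mm, knob z 9 to 44 mm. Seated on the large pot's rim, its origin is 75 mm above the pot's.
- pan_lid_a: A saucepan lid that belongs to none of the pots, to be left alone: loose, bare steel disc 88 mm across with a BLACK knob 24 mm in diameter, top at 44 mm. Origin: centre of its underside, on the table.
- pan_lid_b: A saucepan lid that belongs to none of the pots, to be left alone: loose, bare steel disc 112 mm across with a BLACK knob 24 mm in diameter, top at 44 mm. Origin: centre of its underside, on the table.
- spice_jar: Bystander: upright loose jar with a green cap, 48 mm across, 78 mm high. Origin: centre of its underside.
- mug: Bystander: loose reddish-brown mug, 68 mm across and 75 mm high, with a handle on its +y side reaching out about 35 mm more. Origin: centre of its underside. All else on the table is fixed: a chopping board with a knife, a bowl, a sponge and a soap bottle beyond x = 0.77 m, a rice cooker and a utensil pot at y above 0.55 m, a stack of plates at y below -0.6 m; all under 0.32 m.

How it is judged:
At the end, for the whole second after the job is handed in: Each orange-knobbed lid is seated on its own pot: within 10 mm of centre, 3 mm of seated height, 0.06 rad of level. Pots upright on the table, saucepan lids, jar and mug upright, all these within 30 mm of where they began; all at rest (horizontal distance between lid_small and pot_small below 0.01 m and z of lid_small in the frame of pot_small between 0.052 and 0.058 m and angle between each of lid_small, pot_small, lid_medium, pot_medium, lid_large, pot_large, pan_lid_a, pan_lid_b, spice_jar, mug's own z axis and vertical below 0.06 rad and distance of each of pot_small, pot_medium, pot_large, pan_lid_a, pan_lid_b, spice_jar, mug from where it was at the start of the episode below 0.03 m and linear speed of each of lid_small, pot_small, lid_medium, pot_medium, lid_large, pot_large, pan_lid_a, pan_lid_b, spice_jar, mug below 0.02 m/s and angular speed of each of lid_small, lid_medium, lid_large below 0.2 rad/s and height (world z) of each of pot_small, pot_medium, pot_large below 0.003 m and horizontal distance between lid_medium and pot_medium below 0.01 m and z of lid_medium in the frame of pot_medium between 0.062 and 0.068 m and horizontal distance between lid_large and pot_large below 0.01 m and z of lid_large in the frame of pot_large between 0.072 and 0.078 m); the robot touches nothing.
It fails at once if a black-knobbed saucepan lid is picked up, tipped or moved more than 40 mm (distance of any of pan_lid_a, pan_lid_b from where it was at the start of the episode above 0.04 m or angle between any of pan_lid_a, pan_lid_b's own z axis and vertical above 0.4 rad).
It fails at once if the spice jar or the mug is knocked over, picked up or moved more than 40 mm (distance of any of spice_jar, mug from where it was at the start of the episode above 0.04 m or angle between any of spice_jar, mug's own z axis and vertical above 0.4 rad).
It fails at once if a storage pot is tipped over or moved more than 60 mm (distance of any of pot_small, pot_medium, pot_large from where it was at the start of the episode above 0.06 m or angle between any of pot_small, pot_medium, pot_large's own z axis and vertical above 0.4 rad).
It also fails if it takes over 96 s, if anything falls off the work surface, if the arm or the gripper's body presses on something with over 40 N, if the wrist force passes 120 N, or if a joint passes its speed limit or range.

## Working session

There is one attempt and no reset: what is moved stays moved. The work goes in short steps, Python scripts to look and compute and a tool call to move; the robot and the scene stay as the last step left them, time stands still between calls to the robot, and variables do not carry over. Pictures are saved under pics/ and viewed, about 12 in all and at most 16, crops included, and the job is handed in when it is done.

Besides the shell and the picture viewer there is one more tool, called after "Request:" in YAML: its name, and indented under it one key for each argument. drive_tool: Moves the arm, as the interface text tells. Its arguments: {"type":"object","properties":{"plan":{"type":"array"}},"required":["plan"]}

```bash
mkdir -p pics; ls; python3 - <<'E'
from plant import manip
import cv2,numpy as np
print(manip.observe(), manip.tcp_to_grasp)
for n in("top","side"):
    s=manip.snapshot(n); cv2.imwrite(f"pics/{n}0.png",s["pixels"][:,:,::-1]); print(n,s["K"],s["cam_to_world"],[k for k in s])
E
```

```text
pics
{'clock': 0.0, 'qpos': array([ 1.03369717e+00,  3.81169916e-01,  1.29828566e+00,  2.75122101e-05,
        1.46354534e+00, -2.15328044e-01]), 'qd': array([-0.00099211, -0.00079175, -0.00038558, -0.00076564,  0.00085861,
       -0.00036913]), 'effort': array([ 1.07074513e-03, -4.37914824e+01, -2.24564910e+01,  7.14319199e-02,
        3.50564159e-02, -1.21313587e-04]), 'tool_pos': array([0.17379939, 0.52152229, 0.23814336]), 'ee_rot': array([ 0.57317893, -0.41363498,  0.57410021,  0.41325654]), 'wrist_force': array([ 0.19615075, -0.57164272,  0.11626522]), 'moment': array([ 0.02450875, -0.00287871,  0.01416981]), 'opening': 0.08777736374762377} 0.0187
top [[371.15355525   0.         317.61712566]
 [  0.         371.15355525 200.01594135]
 [  0.           0.           1.        ]] [[-0.01845232  0.99567428 -0.09106174  0.42020394]
 [-0.99976112 -0.01730732  0.01334761  0.02038257]
 [ 0.01171384  0.09128629  0.99575579  1.04379871]
 [ 0.          0.          0.          1.        ]] ['pixels', 'K', 'cam_to_world']
side [[438.28761362   0.         317.34396249]
 [  0.         438.28761362 201.41687546]
 [  0.           0.           1.        ]] [[ 0.98720221  0.12078185 -0.1041323   0.38467112]
 [-0.15935001  0.7214174  -0.67391729 -0.72150222]
 [-0.00627413  0.68188612  0.73143144  0.82614912]
 [ 0.          0.          0.          1.        ]] ['pixels', 'K', 'cam_to_world']
```

View pics/top0.png

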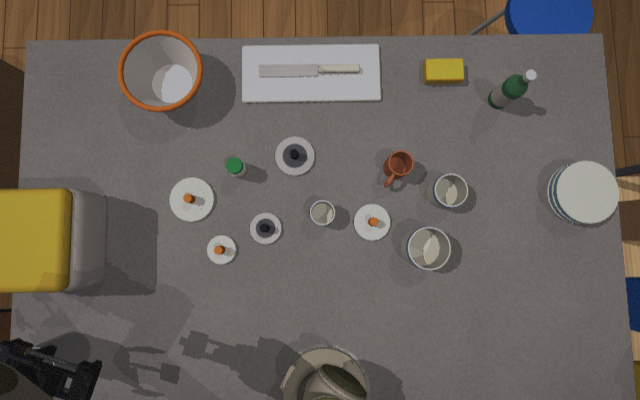

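View pics/side0.png

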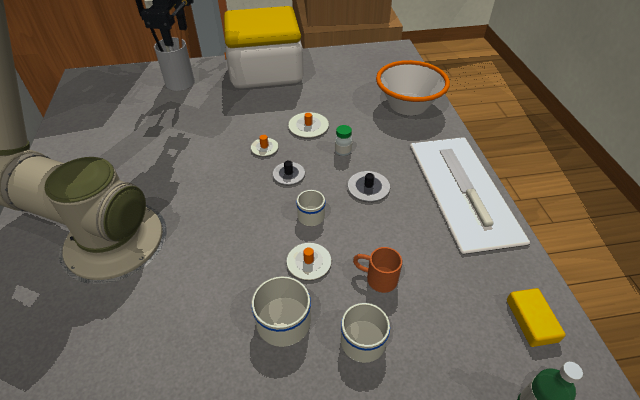

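Top view: orange-knobbed lids at (192,199) large, (221,250) small and (372,222) medium. Pots at (322,213) small, (450,191) medium and (429,248) large. Black knobs at (295,156) and (265,228), jar at (235,167), mug at (398,165).

```bash
cat > h.py <<'E'
import cv2,numpy as np
def ray(s,u,v,z):
    K=s["K"];T=s["cam_to_world"]
    d=T[:3,:3]@np.array([(u-K[0,2])/K[0,0],-(v-K[1,2])/K[1,1],-1.]);o=T[:3,3]
    return (o+d*(z-o[2])/d[2])[:2]
def circ(s,pts,z):
    """fit circle to pixel contour cast on plane z -> x,y,r (mm), rms"""
    p=np.array([ray(s,u,v,z) for u,v in pts])
    A=np.c_[2*p,np.ones(len(p))];c=np.linalg.lstsq(A,(p**2).sum(1),rcond=None)[0]
    r=np.sqrt(c[2]+c[0]**2+c[1]**2)
    return np.round(np.r_[c[:2],r,np.std(np.hypot(*(p-c[:2]).T))]*1e3,1)
E
python3 - <<'E'
from plant import manip
from h import *
s=manip.snapshot("top");im=s["pixels"][:,:,::-1].copy()
hsv=cv2.cvtColor(im,cv2.COLOR_BGR2HSV)
print(hsv[225,340],hsv[222,361],hsv[213,322],hsv[248,409])
m=((hsv[...,2]>140)).astype(np.uint8)
for c in cv2.findContours(m,cv2.RETR_EXTERNAL,cv2.CHAIN_APPROX_NONE)[0]:
    if cv2.contourArea(c)>150:
        x,y,w,h=cv2.boundingRect(c); q=c[:,0].astype(float)
        if 160<x<480 and 120<y<300: print((x+w/2,y+h/2),w,h,"disc",circ(s,q,.009),"rim s/m/l",[list(circ(s,q,z)) for z in(.06,.07,.08)])
cv2.imwrite("pics/pots.png",cv2.resize(im[135:285,300:480],None,fx=4,fy=4,interpolation=cv2.INTER_CUBIC))
E
```

```text
[ 8 13 80] [ 30   6 173] [ 22  28 136] [ 20  24 159]
(221.5, 249.5) 29 29 disc [383.2 276.2  38.2   0.9] rim s/m/l [[np.float64(385.1), np.float64(263.6), np.float64(36.4), np.float64(0.8)], [np.float64(385.4), np.float64(261.1), np.float64(36.0), np.float64(0.8)], [np.float64(385.8), np.float64(258.7), np.float64(35.6), np.float64(0.8)]]
(429.5, 248.5) 43 43 disc [ 375.9 -300.1   58.3    0.8] rim s/m/l [[np.float64(378.0), np.float64(-284.3), np.float64(55.4), np.float64(0.7)], [np.float64(378.5), np.float64(-281.2), np.float64(54.8), np.float64(0.7)], [np.float64(378.9), np.float64(-278.1), np.float64(54.3), np.float64(0.7)]]
(265.5, 228.5) 31 31 disc [439.8 153.9  41.8   0.8] rim s/m/l [[np.float64(438.9), np.float64(147.3), np.float64(39.7), np.float64(0.7)], [np.float64(438.7), np.float64(146.0), np.float64(39.3), np.float64(0.7)], [np.float64(438.5), np.float64(144.7), np.float64(38.9), np.float64(0.7)]]
(372.0, 222.0) 36 36 disc [ 451.9 -142.8   49.3    0.8] rim s/m/l [[np.float64(450.4), np.float64(-134.8), np.float64(46.9), np.float64(0.7)], [np.float64(450.0), np.float64(-1
[... 571 characters left out ...]
4(339.6), np.float64(56.8), np.float64(0.8)], [np.float64(517.0), np.float64(336.3), np.float64(56.2), np.float64(0.8)]]
(451.5, 190.0) 33 34 disc [ 537.7 -369.8   46.     0.8] rim s/m/l [[np.float64(531.9), np.float64(-350.6), np.float64(43.7), np.float64(0.8)], [np.float64(530.8), np.float64(-346.8), np.float64(43.3), np.float64(0.8)], [np.float64(529.7), np.float64(-343.1), np.float64(42.8), np.float64(0.7)]]
(294.5, 155.5) 39 39 disc [643.1  70.4  53.5   0.9] rim s/m/l [[np.float64(632.1), np.float64(67.9), np.float64(50.9), np.float64(0.8)], [np.float64(630.0), np.float64(67.4), np.float64(50.3), np.float64(0.8)], [np.float64(627.8), np.float64(66.9), np.float64(49.8), np.float64(0.8)]]
```

View pics/pots.png

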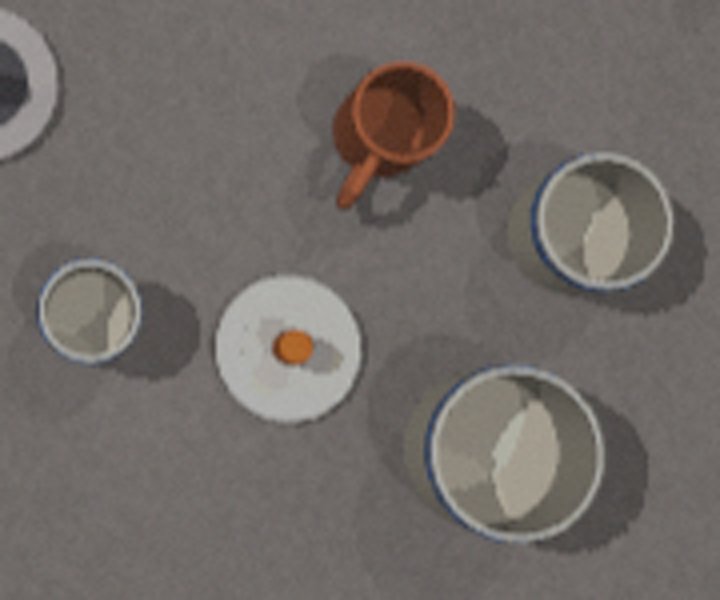

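Rims and discs fit cleanly, with radii within about 2 mm of nominal and rms under 1 mm. I'll hover over the large lid and check it with the wrist camera.

Request:
drive_tool:
  plan:
    - [[1, -0.4, 0, 0, 0, 0, 100], [2, -0.8, 0, 0, 0, 0, 100], [3, -1.2, -0.2, 0, 0, 0, 100], [4, -1.7, -0.4, 0, 0, 0, 100], [5, -2.2, -0.6, 0, 0, 0, 100], [6, -2.7, -0.8, 0, 0, 0, 100], [6.7, -3.1, -0.9, 0, 0, 0, 100], [7, -3.2, -1, 0, 0, 0, 100]]

```text
clock: 0.95
tool_pos: [0.5261, 0.3599, 0.1881]
ee_rot: [0.574, -0.413, 0.574, 0.413]
wrist_force: [-0.4, -0.6, 0.3]
opening: 0.0877
```

```bash
python3 - <<'E'
from plant import manip
from h import *
s=manip.snapshot("wrist");cv2.imwrite("pics/w1.png",s["pixels"][:,:,::-1])
o=manip.observe();print(o["tool_pos"],o["clock"],s["cam_to_world"])
E
```

```text
[0.5300147  0.35722728 0.18595986] 1.0 [[ 3.16979396e-01 -8.99980076e-01 -2.99265643e-01  4.47348409e-01]
 [ 9.48432336e-01  3.00650304e-01  1.00426582e-01  3.85670532e-01]
 [-4.07616738e-04 -3.15666370e-01  9.48870158e-01  3.33325316e-01]
 [ 0.00000000e+00  0.00000000e+00  0.00000000e+00  1.00000000e+00]]
```

View pics/w1.png

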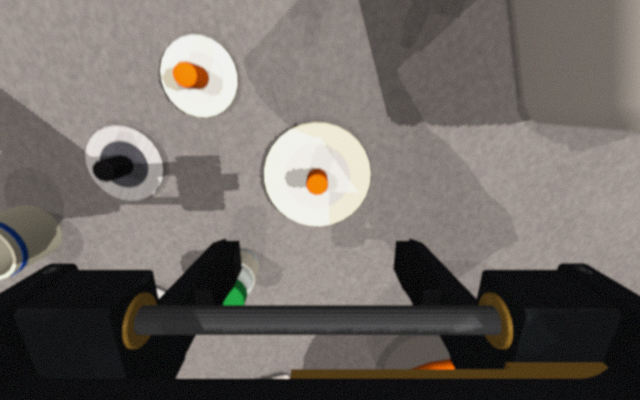

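The wrist view shows the large lid at (317,174) with its knob top at (317,183), and the small lid at (199,76). I'll cast these to world coordinates now that the arm has settled.

```bash
cat >> h.py <<'E'
def discs(name,z,thr=150,amin=400):
    from plant import manip
    s=manip.snapshot(name);im=s["pixels"][:,:,::-1]
    m=(cv2.cvtColor(im,cv2.COLOR_BGR2HSV)[...,2]>thr).astype(np.uint8)
    for c in cv2.findContours(m,cv2.RETR_EXTERNAL,cv2.CHAIN_APPROX_NONE)[0]:
        if cv2.contourArea(c)>amin:
            x,y,w,h=cv2.boundingRect(c);print((x+w/2,y+h/2),w,h,*[circ(s,c[:,0].astype(float),zz) for zz in z])
    print(manip.observe()["tool_pos"],manip.observe()["clock"])
E
python3 -c "
from h import *
discs('wrist',[.009],175)"
```

```text
(123.5, 143.0) 79 44 [432.2 158.2  34.3   7.5]
(319.0, 170.5) 108 107 [5.229e+02 3.599e+02 6.160e+01 4.000e-01]
(198.5, 70.0) 79 86 [3.820e+02 2.769e+02 3.960e+01 3.000e-01]
[0.52727484 0.35882114 0.18639291] 1.05
```

Request:
drive_tool:
  plan:
    - [[0, 0, -0.6, 0, 0, 0, 100], [0, -0.04, -1.2, 0, 0, 0, 100], [0, -0.04, -1.8, 0, 0, 0, 100], [0, -0.04, -2.4, 0, 0, 0, 100], [0, -0.04, -2.8, 0, 0, 0, 100], [0, -0.04, -3.1, 0, 0, 0, 100], [0, -0.04, -3.35, 0, 0, 0, 100], [0, -0.04, -3.35, 0, 0, 0, 100]]

```text
clock: 1.85
tool_pos: [0.5228, 0.3598, 0.0198]
ee_rot: [0.573, -0.413, 0.575, 0.414]
wrist_force: [0.0, 0.9, 1.3]
opening: 0.088
```

Request:
drive_tool:
  plan:
    - [[0, 0, 0, 0, 0, 0, 10], [0, 0, 0, 0, 0, 0, 10], [0, 0, 0, 0, 0, 0, 10], [0, 0, 0, 0, 0, 0, 10], [0, 0, 0, 0, 0, 0, 10], [0, 0, 0, 0, 0, 0, 10], [0, 0, 0, 0, 0, 0, 10], [0, 0, 0, 0, 0, 0, 10]]

```text
clock: 2.65
tool_pos: [0.524, 0.3597, 0.0213]
ee_rot: [0.574, -0.413, 0.574, 0.413]
wrist_force: [-0.1, -0.2, 0.2]
opening: 0.0265
```

Request:
drive_tool:
  plan:
    - [[0, 0, 0, 0, 0, 0, 10], [0, 0, 0, 0, 0, 0, 10], [0, 0, 0, 0, 0, 0, 10], [0, 0, 0.3, 0, 0, 0, 10], [0, 0, 0.8, 0, 0, 0, 10], [0, 0, 1.4, 0, 0, 0, 10], [0, 0, 2, 0, 0, 0, 10], [0, 0, 2.6, 0, 0, 0, 10]]

```text
clock: 3.45
tool_pos: [0.5237, 0.3596, 0.1522]
ee_rot: [0.573, -0.413, 0.574, 0.413]
wrist_force: [-0.6, -0.3, -0.9]
opening: 0.0232
```

```bash
python3 - <<'E'
from plant import manip
from h import *
s=manip.snapshot("wrist");cv2.imwrite("pics/w2.png",s["pixels"][:,:,::-1])
o=manip.observe();print(o["tool_pos"],o["clock"],o["wrist_force"],o["opening"])
E
```

```text
[0.52535178 0.36048006 0.15774011] 3.5 [1.01238575 1.16502392 3.98366078] 0.022987617667999272
```

View pics/w2.png

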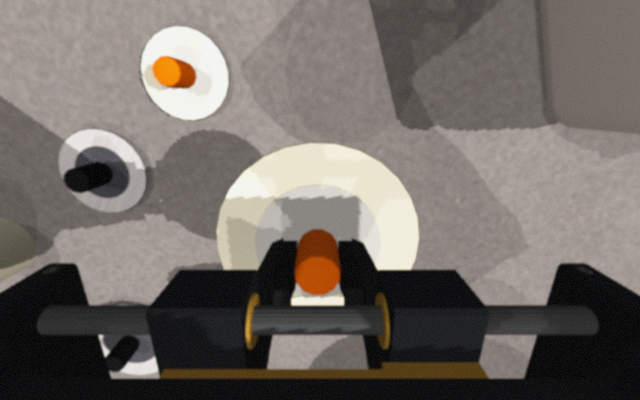

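The lid is held and level, with the knob centred between the pads at (318,265). I'll carry it to the large pot.

Request:
drive_tool:
  plan:
    - [[0, -0.2, 0.3, 0, 0, 0, 10], [-0.1, -0.7, 0.6, 0, 0, 0, 10], [-0.2, -1.4, 0.6, 0, 0, 0, 10], [-0.4, -2.2, 0.6, 0, 0, 0, 10], [-0.6, -3, 0.6, 0, 0, 0, 10], [-0.8, -3.8, 0.6, 0, 0, 0, 10], [-1, -4.6, 0.6, 0, 0, 0, 10], [-1.2, -5.4, 0.6, 0, 0, 0, 10]]

```text
clock: 4.3
tool_pos: [0.4626, 0.0879, 0.1808]
ee_rot: [0.573, -0.413, 0.574, 0.414]
wrist_force: [1.0, -1.1, -0.7]
opening: 0.0229
```

Request:
drive_tool:
  plan:
    - [[-0.2, -0.8, 0, 0, 0, 0, 10], [-0.4, -1.6, 0, 0, 0, 0, 10], [-0.6, -2.4, 0, 0, 0, 0, 10], [-0.8, -3.2, 0, 0, 0, 0, 10], [-1, -4, 0, 0, 0, 0, 10], [-1.2, -4.8, 0, 0, 0, 0, 10], [-1.4, -5.4, 0, 0, 0, 0, 10], [-1.4, -5.8, 0, 0, 0, 0, 10]]

```text
clock: 5.1
tool_pos: [0.3921, -0.2021, 0.1808]
ee_rot: [0.574, -0.412, 0.574, 0.413]
wrist_force: [1.1, 1.0, -0.6]
opening: 0.0233
```

```bash
python3 - <<'E'
from plant import manip
from h import *
s=manip.snapshot("wrist");s=manip.snapshot("wrist");cv2.imwrite("pics/w3.png",s["pixels"][:,:,::-1])
o=manip.observe();print(o["tool_pos"],o["clock"],o["wrist_force"],o["opening"])
E
```

```text
[ 0.39308833 -0.2022544   0.18077389] 5.2 [-0.09558365  0.42486466 -0.76283442] 0.023377611490366455
```

View pics/w3.png

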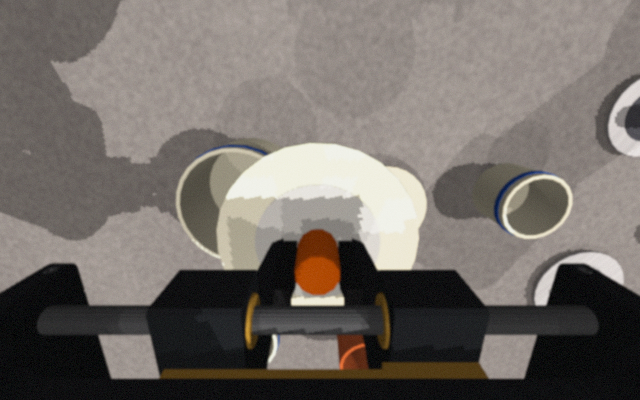

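Lid held over the table with the large pot's rim visible at (215,200). I'll cross-check the pot positions in the initial side image and the lid's offset in the hand from its visible arc.

```bash
python3 - <<'E'
from plant import manip
from h import *
s=manip.snapshot("side");im=cv2.imread("pics/side0.png")
def rimfit(s,im,c,z,r,lab):
    # radial search: outermost bright->dark edge near projected circle of radius r about c
    T=np.linalg.inv(s["cam_to_world"]);K=s["K"];g=cv2.GaussianBlur(cv2.cvtColor(im,cv2.COLOR_BGR2GRAY),(3,3),0).astype(float)
    for it in range(3):
        pts=[]
        for a in np.linspace(0,2*np.pi,90,endpoint=False):
            rr=np.arange(r-.010,r+.010,.0005)
            P=np.c_[c[0]+rr*np.cos(a),c[1]+rr*np.sin(a),np.full(len(rr),z)]
            q=P@T[:3,:3].T+T[:3,3];u=K[0,0]*q[:,0]/-q[:,2]+K[0,2];v=K[1,1]*-q[:,1]/-q[:,2]+K[1,2]
            f=cv2.remap(g,u.astype(np.float32)[None],v.astype(np.float32)[None],1)[0]
            d=f[:-4]-f[4:];i=d.argmax()
            if d[i]>25: pts.append(P[i+2,:2])
        p=np.array(pts)
        for _ in range(3):
            A=np.c_[2*p,np.ones(len(p))];x=np.linalg.lstsq(A,(p**2).sum(1),rcond=None)[0]
            R=np.sqrt(x[2]+x[0]**2+x[1]**2);e=np.hypot(*(p-x[:2]).T)-R;p=p[abs(e)<max(.001,2*e.std())]
        c=x[:2]
    print(lab,np.round(np.r_[x[:2],R]*1e3,1),len(p))
t=manip.snapshot("top");ti=cv2.imread("pics/top0.png")
for n,c,z,r in(("L",(.379,-.278),.08,.056),("M",(.531,-.347),.07,.045),("S",(.478,-.004),.06,.034),("lidM",(.452,-.143),.009,.051),("lidS",(.382,.277),.009,.04)):
    rimfit(s,im,c,z,r,n+" side");rimfit(t,ti,c,z,r,n+" top")
E
```

```text
L side [ 379.5 -279.6   56.2] 85
L top [ 378.8 -278.5   56.3] 27
M side [ 530.8 -348.2   45.1] 89
M top [ 530.2 -347.2   45.4] 26
S side [478.1  -8.2  33.8] 47Traceback (most recent call last):
  File "<stdin>", line 24, in <module>
  File "<stdin>", line 18, in rimfit
    return umr_sum(a, axis, dtype, out, keepdims, initial, where)
numpy.exceptions.AxisError: axis 1 is out of bounds for array of dimension 1
```

Request:
drive_tool:
  plan:
    - [[-0.1, -0.6, 0, 0, 0, 0, 10], [-0.2, -1.2, 0, 0, 0, 0, 10], [-0.28, -1.58, 0, 0, 0, 0, 10], [-0.28, -1.58, -0.3, 0, 0, 0, 10], [-0.28, -1.58, -0.7, 0, 0, 0, 10], [-0.28, -1.58, -1.0, 0, 0, 0, 10], [-0.28, -1.58, -1.2, 0, 0, 0, 10], [-0.28, -1.58, -1.2, 0, 0, 0, 10]]

```text
clock: 6.1
tool_pos: [0.3798, -0.278, 0.1203]
ee_rot: [0.573, -0.413, 0.573, 0.415]
wrist_force: [-0.9, 0.4, -1.5]
opening: 0.0229
```

```bash
python3 - <<'E'
from plant import manip
from h import *
s=manip.snapshot("side");cv2.imwrite("pics/s3.png",cv2.resize(s["pixels"][180:380,180:440,::-1],None,fx=3,fy=3,interpolation=cv2.INTER_CUBIC))
o=manip.observe();print(o["tool_pos"],o["clock"],o["wrist_force"],o["opening"])
E
```

```text
[ 0.38003015 -0.27853833  0.12115328] 6.15 [-0.29902145 -0.5038501   0.34804931] 0.0230876008825121
```

View pics/s3.png

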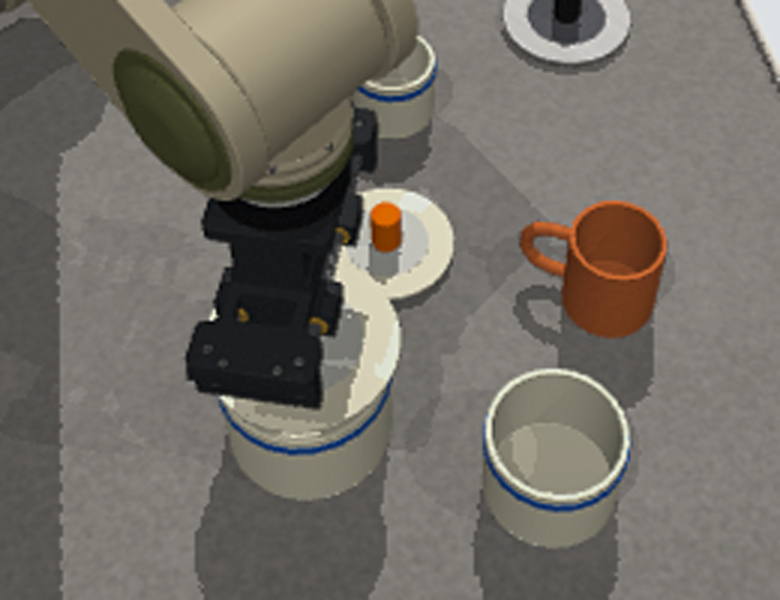

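The lid at (305,350) in the crop looks concentric above the large pot. I'll lower it.

Request:
drive_tool:
  plan:
    - [[0, 0, -0.15, 0, 0, 0, 10], [0, 0, -0.3, 0, 0, 0, 10], [0, 0, -0.4, 0, 0, 0, 10], [0, 0, -0.46, 0, 0, 0, 10], [0, 0, -0.48, 0, 0, 0, 10], [0, 0, -0.49, 0, 0, 0, 10], [0, 0, -0.49, 0, 0, 0, 10], [0, 0, -0.49, 0, 0, 0, 10]]

```text
clock: 6.95
tool_pos: [0.38, -0.2793, 0.0969]
ee_rot: [0.574, -0.414, 0.574, 0.413]
wrist_force: [-0.8, 0.4, -0.7]
opening: 0.0228
```

Request:
drive_tool:
  plan:
    - [[0, 0, -0.02, 0, 0, 0, 10], [0, 0, -0.02, 0, 0, 0, 10], [0, 0, -0.02, 0, 0, 0, 10]]

```text
clock: 7.25
tool_pos: [0.3801, -0.2794, 0.0962]
ee_rot: [0.574, -0.414, 0.574, 0.413]
wrist_force: [-1.1, 1.4, 5.9]
opening: 0.0232
```

Request:
drive_tool:
  plan:
    - [[0, 0, 0, 0, 0, 0, 60], [0, 0, 0, 0, 0, 0, 60], [0, 0, 0, 0, 0, 0, 60], [0, 0, 0, 0, 0, 0, 60], [0, 0, 0, 0, 0, 0, 60], [0, 0, 0, 0, 0, 0, 60], [0, 0, 0, 0, 0, 0, 60], [0, 0, 0, 0, 0, 0, 60]]

```text
clock: 8.05
tool_pos: [0.38, -0.2792, 0.0957]
ee_rot: [0.574, -0.413, 0.574, 0.413]
wrist_force: [0.5, -0.0, -0.1]
opening: 0.0528
```

Request:
drive_tool:
  plan:
    - [[0, 0, 0.5, 0, 0, 0, 80], [0, 0, 1.2, 0, 0, 0, 90], [0, 0, 1.8, 0, 0, 0, 100], [0.4, 0.7, 1.8, 0, 0, 0, 100], [0.8, 1.4, 1.8, 0, 0, 0, 100], [1.2, 2.1, 1.8, 0, 0, 0, 100], [1.44, 2.72, 1.8, 0, 0, 0, 100], [1.44, 2.72, 1.8, 0, 0, 0, 100]]

```text
clock: 8.85
tool_pos: [0.4526, -0.1402, 0.1858]
ee_rot: [0.573, -0.414, 0.573, 0.415]
wrist_force: [-0.3, -0.7, -0.1]
opening: 0.0882
```

```bash
python3 - <<'E'
from plant import manip
from h import *
manip.snapshot("wrist");discs('wrist',[.009,.06,.084],165)
s=manip.snapshot("wrist");cv2.imwrite("pics/w4.png",s["pixels"][:,:,::-1])
E
```

```text
(522.5, 252.0) 89 54 [635.6  70.6  46.    9. ] [594.1  41.   38.7   7.6] [574.5  27.1  35.3   6.9]
(462.5, 170.5) 71 69 [4.952e+02 1.750e+01 3.980e+01 4.000e-01] [ 4.759e+02 -3.800e+00  3.350e+01  3.000e-01] [ 4.668e+02 -1.370e+01  3.050e+01  3.000e-01]
(317.5, 176.0) 89 88 [ 4.503e+02 -1.424e+02  5.090e+01  4.000e-01] [ 4.381e+02 -1.383e+02  4.280e+01  4.000e-01] [ 4.323e+02 -1.363e+02  3.900e+01  3.000e-01]
(143.0, 166.5) 142 141 [ 380.7 -328.1   79.9    0.8] [ 379.6 -294.6   67.3    0.6] [ 379.  -278.8   61.3    0.6]
(584.5, 78.5) 87 91 [438.1 153.5  38.2   6.8] [427.8 110.7  32.2   5.7] [423.   90.6  29.3   5.2]
[ 0.45199816 -0.14294587  0.18573244] 8.95
```

View pics/w4.png

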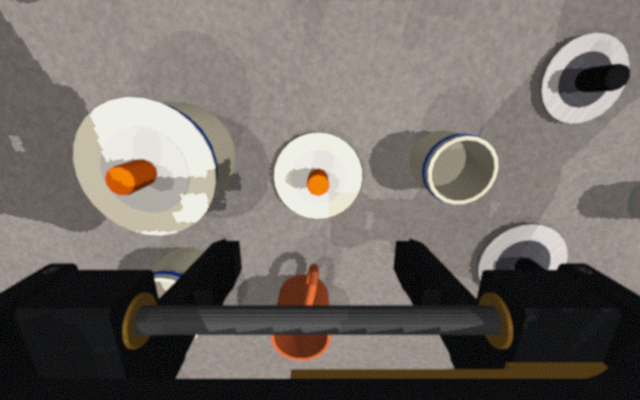

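The large lid is seated: fit centre (379,-279), radius 61.3 at rim height, against the pot at (379,-279). The medium lid is at (317,176), the small pot at (461,170), and the mug is clear below. I'll pick up the medium lid.

Request:
drive_tool:
  plan:
    - [[-0.02, 0, -0.6, 0, 0, 0, 80], [-0.02, 0, -1.2, 0, 0, 0, 70], [-0.02, 0, -1.8, 0, 0, 0, 60], [-0.02, 0, -2.4, 0, 0, 0, 60], [-0.02, 0, -2.8, 0, 0, 0, 60], [-0.02, 0, -3.1, 0, 0, 0, 60], [-0.02, 0, -3.29, 0, 0, 0, 60], [-0.02, 0, -3.29, 0, 0, 0, 60]]

```text
clock: 9.8
tool_pos: [0.4504, -0.1439, 0.0205]
ee_rot: [0.574, -0.412, 0.574, 0.414]
wrist_force: [0.0, -0.4, 0.3]
opening: 0.0528
```

Request:
drive_tool:
  plan:
    - [[0, 0, 0, 0, 0, 0, 10], [0, 0, 0, 0, 0, 0, 10], [0, 0, 0, 0, 0, 0, 10], [0, 0, 0, 0, 0, 0, 10], [0, 0, 0, 0, 0, 0, 10], [0, 0, 0, 0, 0, 0, 10], [0, 0, 0, 0, 0, 0, 10], [0, 0, 0, 0, 0, 0, 10]]

```text
clock: 10.6
tool_pos: [0.4511, -0.1433, 0.0217]
ee_rot: [0.574, -0.414, 0.574, 0.413]
wrist_force: [-1.0, 0.5, 5.3]
opening: 0.0233
```

Request:
drive_tool:
  plan:
    - [[0, 0, 0, 0, 0, 0, 10], [0, 0, 0, 0, 0, 0, 10], [0, 0, 0.3, 0, 0, 0, 10], [0, 0, 0.8, 0, 0, 0, 10], [0, 0, 1.5, 0, 0, 0, 10], [0, 0, 2.2, 0, 0, 0, 10], [0, 0, 2.9, 0, 0, 0, 10], [0, 0, 3.4, 0, 0, 0, 10]]

```text
clock: 11.4
tool_pos: [0.451, -0.1432, 0.1933]
ee_rot: [0.574, -0.414, 0.573, 0.413]
wrist_force: [0.3, -0.6, -1.9]
opening: 0.0232
```

Request:
drive_tool:
  plan:
    - [[0.3, -0.7, 0, 0, 0, 0, 10], [0.55, -1.4, 0, 0, 0, 0, 10], [0.8, -2.1, 0, 0, 0, 0, 10], [1.05, -2.8, 0, 0, 0, 0, 10], [1.3, -3.4, 0, 0, 0, 0, 10], [1.5, -3.85, 0, 0, 0, 0, 10], [1.6, -4.09, 0, 0, 0, 0, 10], [1.6, -4.09, -0.3, 0, 0, 0, 10]]

```text
clock: 12.2
tool_pos: [0.5316, -0.3498, 0.1768]
ee_rot: [0.574, -0.414, 0.574, 0.412]
wrist_force: [-0.1, -0.7, -1.7]
opening: 0.0232
```

Request:
drive_tool:
  plan:
    - [[0, 0, -0.4, 0, 0, 0, 10], [0, 0, -0.8, 0, 0, 0, 10], [0, 0, -1.1, 0, 0, 0, 10], [0, 0, -1.3, 0, 0, 0, 10], [0, 0, -1.3, 0, 0, 0, 10], [0, 0, -1.3, 0, 0, 0, 10]]

```text
clock: 12.8
tool_pos: [0.5311, -0.3479, 0.1117]
ee_rot: [0.574, -0.414, 0.574, 0.413]
wrist_force: [0.6, 0.4, -0.8]
opening: 0.0231
```

```bash
python3 - <<'E'
from plant import manip
from h import *
s=manip.snapshot("side");cv2.imwrite("pics/s4.png",cv2.resize(s["pixels"][200:400,220:480,::-1],None,fx=3,fy=3,interpolation=cv2.INTER_CUBIC))
o=manip.observe();print(o["tool_pos"],o["clock"],o["wrist_force"],o["opening"])
E
```

```text
[ 0.53122504 -0.34801553  0.11206186] 12.85 [-0.71632817  0.33217199 -1.44924719] 0.023691833847988973
```

View pics/s4.png

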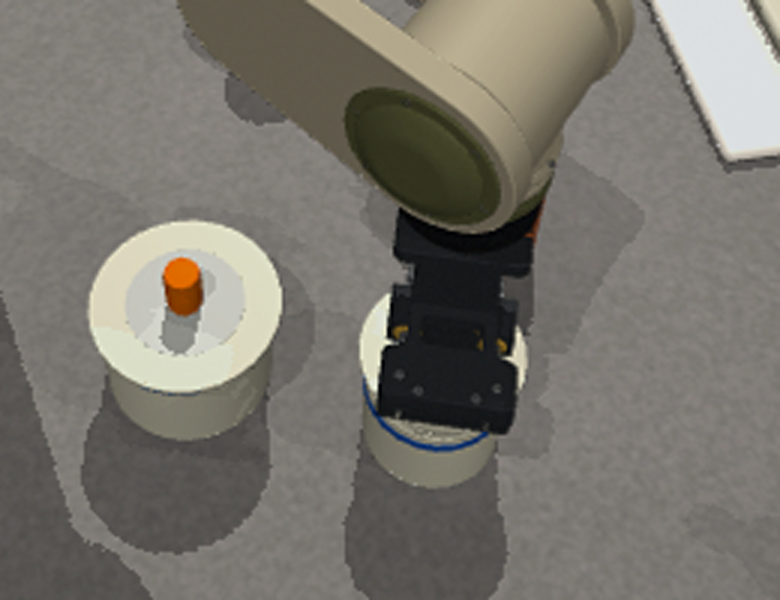

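The large lid at (185,300) sits flat, and the medium lid is centred over its pot at (440,400). I'll lower it.

Request:
drive_tool:
  plan:
    - [[0, 0, -0.15, 0, 0, 0, 10], [0, 0, -0.3, 0, 0, 0, 10], [0, 0, -0.4, 0, 0, 0, 10], [0, 0, -0.46, 0, 0, 0, 10], [0, 0, -0.49, 0, 0, 0, 10], [0, 0, -0.51, 0, 0, 0, 10], [0, 0, -0.51, 0, 0, 0, 10], [0, 0, -0.51, 0, 0, 0, 10]]

```text
clock: 13.65
tool_pos: [0.5309, -0.3477, 0.0868]
ee_rot: [0.574, -0.414, 0.574, 0.413]
wrist_force: [-3.5, 2.6, 6.1]
opening: 0.0231
```

Request:
drive_tool:
  plan:
    - [[0, 0, 0, 0, 0, 0, 60], [0, 0, 0, 0, 0, 0, 60], [0, 0, 0, 0, 0, 0, 60], [0, 0, 0, 0, 0, 0, 60], [0, 0, 0, 0, 0, 0, 60], [0, 0, 0.5, 0, 0, 0, 60], [0, 0, 1.2, 0, 0, 0, 60], [0, 0, 2, 0, 0, 0, 60]]

```text
clock: 14.45
tool_pos: [0.5306, -0.3475, 0.1861]
ee_rot: [0.574, -0.413, 0.574, 0.414]
wrist_force: [0.3, -0.3, 0.5]
opening: 0.0525
```

Request:
drive_tool:
  plan:
    - [[-0.2, 0.8, 0, 0, 0, 0, 60], [-0.4, 1.7, 0, 0, 0, 0, 60], [-0.6, 2.6, 0, 0, 0, 0, 60], [-0.8, 3.5, 0, 0, 0, 0, 60], [-1, 4.4, 0, 0, 0, 0, 60], [-1.2, 5.3, 0, 0, 0, 0, 60], [-1.4, 6.2, 0, 0, 0, 0, 60], [-1.6, 7, 0, 0, 0, 0, 60]]

```text
clock: 15.25
tool_pos: [0.4502, 0.0041, 0.1859]
ee_rot: [0.574, -0.414, 0.574, 0.413]
wrist_force: [0.7, 0.5, 0.2]
opening: 0.0526
```

Request:
drive_tool:
  plan:
    - [[-0.2, 0.8, 0, 0, 0, 0, 60], [-0.4, 1.7, 0, 0, 0, 0, 60], [-0.6, 2.6, 0, 0, 0, 0, 60], [-0.8, 3.5, 0, 0, 0, 0, 60], [-1, 4.4, 0, 0, 0, 0, 60], [-1.2, 5, 0, 0, 0, 0, 60], [-1.38, 5.49, 0, 0, 0, 0, 60], [-1.38, 5.49, 0, 0, 0, 0, 60]]

```text
clock: 16.05
tool_pos: [0.3809, 0.2788, 0.1858]
ee_rot: [0.573, -0.414, 0.573, 0.415]
wrist_force: [0.3, -0.7, -1.4]
opening: 0.0526
```

```bash
python3 - <<'E'
from plant import manip
from h import *
s=manip.snapshot("top");cv2.imwrite("pics/t5.png",cv2.resize(s["pixels"][100:300,160:480,::-1],None,fx=2.5,fy=2.5,interpolation=cv2.INTER_CUBIC))
discs('wrist',[.009],175);discs('top',[.009,.06,.074,.084],140,150)
E
```

```text
(251.5, 361.0) 45 18 [612.2  97.7  22.7   7.8]
(367.5, 352.0) 77 32 [646.8 268.   36.   13.7]
(580.0, 237.5) 92 39 [552.8 559.5  33.2  14.1]
(239.5, 246.5) 71 57 [439.7 154.5  40.2   6.9]
(80.5, 253.0) 89 72 [381.4 -36.8  37.   15.3]
(318.0, 178.5) 70 69 [382.1 276.7  40.1   0.4]
(243.5, 46.5) 157 93 [224.9 253.7  48.2  16. ]
(73.5, 22.0) 69 44 [157.8  99.5  20.5   7.5]
[0.38191313 0.27666461 0.18573501] 16.15
(301.5, 367.5) 29 33 [62.6 56.1 33.2 10.8] [80.2 54.4 31.6 10.3] [85.1 53.9 31.1 10.1] [88.5 53.5 30.8 10. ]
(636.0, 345.5) 8 29 [ 102.5 -853.6   25.1   10. ] [ 118.1 -810.5   23.9    9.5] [ 122.4 -798.7   23.5    9.3] [ 125.5 -790.2   23.3    9.2]
(154.0, 321.5) 54 37 [205.8 458.1  50.3  18.3] [216.3 436.6  47.8  17.4] [219.2 430.6  47.1  17.1] [221.3 426.4  46.6  16.9]
(116.5, 303.5) 29 95 [250.  530.8  85.8  32.2] [258.4 505.6  81.5  30.6] [260.7 498.7  80.4  30.1] [262.3 493.8  79.5  29.8]
(631.0, 260.0) 18 34 [ 333.5 -862.9   36.5    9.1] [ 337.7 -819.4   34.7    8.6] [ 338.9 -807.4   34.2    8.5] [ 339.7 -798.9   33.8    8.4]
(222.0, 242.5) 28 15 [395.7 273.9  27.8   9.5]
[... 995 characters left out ...]
 13. ]
(294.5, 155.5) 39 39 [643.2  70.3  53.9   0.8] [632.2  67.8  51.3   0.8] [629.2  67.2  50.5   0.8] [627.   66.7  50.    0.8]
(445.0, 69.0) 38 22 [ 892.  -369.1   48.4    9.8] [ 868.7 -349.9   46.     9.4] [ 862.4 -344.6   45.4    9.2] [ 857.8 -340.8   44.9    9.1]
(311.5, 73.0) 139 58 [885.7  20.3 161.   46.2] [862.7  20.3 153.1  43.9] [856.4  20.3 150.9  43.3] [851.9  20.3 149.3  42.8]
(159.5, 70.0) 85 82 [900.2 456.1 119.4   1. ] [876.6 434.6 113.6   0.9] [870.1 428.7 111.9   0.9] [865.4 424.5 110.8   0.9]
(540.0, 16.5) 58 33 [1036.9 -644.8   58.3   19.2] [1006.5 -612.    55.4   18.2] [ 998.2 -603.    54.6   18. ] [ 992.2 -596.6   54.1   17.8]
[0.38218546 0.27617674 0.18574756] 16.2
```

View pics/t5.png

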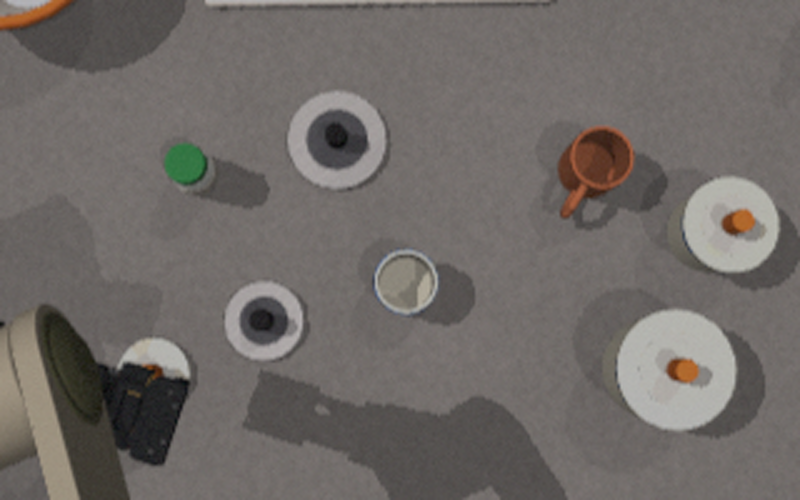

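Top view: the medium lid at (731,225) and large lid at (676,370) in the crop sit on their pots within 2 mm, and nothing else has moved. I'll pick up the small lid.

Request:
drive_tool:
  plan:
    - [[0, 0, -0.6, 0, 0, 0, 60], [0, 0, -1.2, 0, 0, 0, 60], [0, 0, -1.8, 0, 0, 0, 60], [0, 0, -2.4, 0, 0, 0, 60], [0, 0, -2.8, 0, 0, 0, 60], [0, 0, -3.1, 0, 0, 0, 60], [0, 0, -3.29, 0, 0, 0, 60], [0, 0, -3.29, 0, 0, 0, 60]]

```text
clock: 17.0
tool_pos: [0.3821, 0.2759, 0.0206]
ee_rot: [0.573, -0.413, 0.575, 0.413]
wrist_force: [-0.4, 0.1, -0.2]
opening: 0.0528
```

Request:
drive_tool:
  plan:
    - [[0, 0, 0, 0, 0, 0, 10], [0, 0, 0, 0, 0, 0, 10], [0, 0, 0, 0, 0, 0, 10], [0, 0, 0, 0, 0, 0, 10], [0, 0, 0, 0, 0, 0, 10], [0, 0, 0, 0, 0, 0, 10], [0, 0, 0, 0, 0, 0, 10], [0, 0, 0, 0, 0, 0, 10]]

```text
clock: 17.8
tool_pos: [0.3821, 0.2769, 0.0217]
ee_rot: [0.574, -0.414, 0.573, 0.413]
wrist_force: [-0.4, -0.1, 5.9]
opening: 0.0233
```

Request:
drive_tool:
  plan:
    - [[0, 0, 0, 0, 0, 0, 10], [0, 0, 0, 0, 0, 0, 10], [0, 0, 0.3, 0, 0, 0, 10], [0, 0, 0.8, 0, 0, 0, 10], [0, 0, 1.5, 0, 0, 0, 10], [0, 0, 2.2, 0, 0, 0, 10], [0, 0, 2.9, 0, 0, 0, 10], [0, 0, 3.4, 0, 0, 0, 10]]

```text
clock: 18.6
tool_pos: [0.382, 0.2768, 0.1934]
ee_rot: [0.574, -0.414, 0.573, 0.413]
wrist_force: [0.6, 0.1, -0.5]
opening: 0.0233
```

Request:
drive_tool:
  plan:
    - [[0.2, -0.7, 0, 0, 0, 0, 10], [0.5, -1.5, 0, 0, 0, 0, 10], [0.8, -2.3, 0, 0, 0, 0, 10], [1.1, -3.1, 0, 0, 0, 0, 10], [1.4, -3.9, 0, 0, 0, 0, 10], [1.6, -4.7, 0, 0, 0, 0, 10], [1.8, -5.3, 0, 0, 0, 0, 10], [1.91, -5.62, 0, 0, 0, 0, 10]]

```text
clock: 19.4
tool_pos: [0.4779, -0.0065, 0.191]
ee_rot: [0.574, -0.413, 0.574, 0.413]
wrist_force: [0.7, 0.1, -0.1]
opening: 0.0233
```

Request:
drive_tool:
  plan:
    - [[0, 0, -0.4, 0, 0, 0, 10], [0, 0, -0.8, 0, 0, 0, 10], [0, 0, -1.2, 0, 0, 0, 10], [0, 0, -1.5, 0, 0, 0, 10], [0, 0, -1.7, 0, 0, 0, 10], [0, 0, -1.7, 0, 0, 0, 10], [0, 0, -1.7, 0, 0, 0, 10]]

```text
clock: 20.1
tool_pos: [0.4776, -0.0042, 0.1066]
ee_rot: [0.574, -0.414, 0.574, 0.413]
wrist_force: [-0.5, 0.3, -0.0]
opening: 0.0236
```

```bash
python3 - <<'E'
from plant import manip
from h import *
s=manip.snapshot("side");cv2.imwrite("pics/s5.png",cv2.resize(s["pixels"][130:300,210:420,::-1],None,fx=3.5,fy=3.5,interpolation=cv2.INTER_CUBIC))
o=manip.observe();print(o["tool_pos"],o["clock"],o["wrist_force"],o["opening"])
E
```

```text
[ 0.47779094 -0.00427841  0.10688605] 20.15 [-0.30002715  0.51442004 -0.30074886] 0.023054186790218378
```

View pics/s5.png

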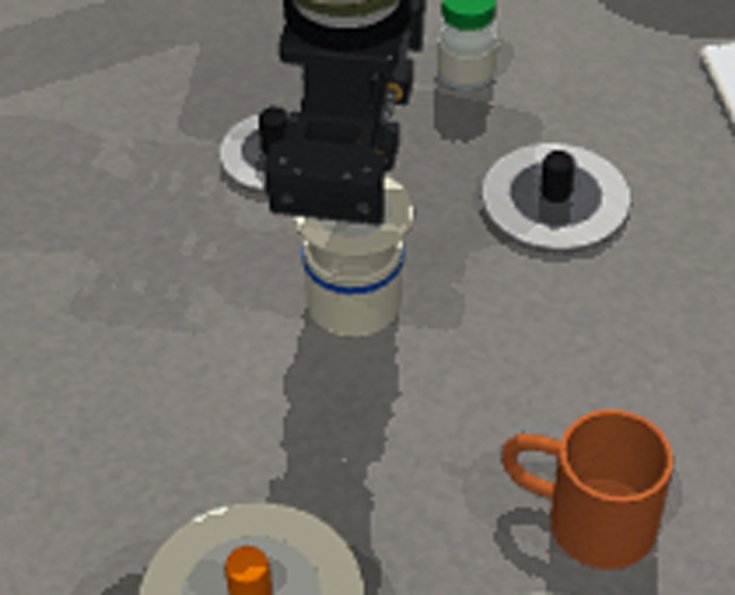

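The small lid at (355,215) is aligned over its pot at (354,260). I'll lower and release it.

Request:
drive_tool:
  plan:
    - [[0, 0, -0.2, 0, 0, 0, 10], [0, 0, -0.35, 0, 0, 0, 10], [0, 0, -0.48, 0, 0, 0, 10], [0, 0, -0.56, 0, 0, 0, 10], [0, 0, -0.59, 0, 0, 0, 10], [0, 0, -0.61, 0, 0, 0, 10], [0, 0, -0.61, 0, 0, 0, 10], [0, 0, -0.61, 0, 0, 0, 10]]

```text
clock: 20.95
tool_pos: [0.4773, -0.0042, 0.0767]
ee_rot: [0.574, -0.414, 0.574, 0.413]
wrist_force: [-4.2, 1.2, 12.6]
opening: 0.0232
```

Request:
drive_tool:
  plan:
    - [[0, 0, 0, 0, 0, 0, 60], [0, 0, 0, 0, 0, 0, 60], [0, 0, 0, 0, 0, 0, 60], [0, 0, 0, 0, 0, 0, 60], [0, 0, 0, 0, 0, 0, 60], [0, 0, 0.5, 0, 0, 0, 60], [0, 0, 1.2, 0, 0, 0, 60], [0, 0, 2, 0, 0, 0, 60]]

```text
clock: 21.75
tool_pos: [0.4769, -0.0041, 0.1764]
ee_rot: [0.573, -0.413, 0.574, 0.414]
wrist_force: [0.4, -0.1, -0.3]
opening: 0.0531
```

Request:
drive_tool:
  plan:
    - [[-0.3, 0.8, 0.5, 0, 0, 0, 60], [-0.6, 1.6, 1, 0, 0, 0, 60], [-0.9, 2.4, 1, 0, 0, 0, 60], [-1.2, 3.2, 1, 0, 0, 0, 60], [-1.5, 4, 1, 0, 0, 0, 60], [-1.8, 4.8, 1, 0, 0, 0, 60], [-1.8, 5.4, 1, 0, 0, 0, 60], [-1.8, 5.4, 1, 0, 0, 0, 60]]

```text
clock: 22.55
tool_pos: [0.3868, 0.2683, 0.2256]
ee_rot: [0.573, -0.414, 0.573, 0.415]
wrist_force: [0.5, -0.5, -0.1]
opening: 0.053
```

```bash
python3 - <<'E'
from plant import manip
from h import *
a=manip.snapshot("top")["pixels"];b=manip.snapshot("side")["pixels"]
r=lambda x:cv2.resize(x[:,:,::-1],(720,300),interpolation=cv2.INTER_CUBIC)
cv2.imwrite("pics/fin.png",np.vstack([r(a[130:280,160:480]),cv2.resize(b[100:380,200:480,::-1],(720,300))]))
discs('top',[.009,.064,.074,.084],140,400)
E
```

```text
(152.5, 328.0) 57 38 [188.9 460.7  53.2  18.5] [201.2 437.3  50.4  17.5] [203.5 433.   49.9  17.3] [205.7 428.8  49.3  17.1]
(110.5, 304.5) 33 101 [247.5 549.6  91.6  36.2] [256.6 521.5  86.7  34.2] [258.3 516.3  85.8  33.9] [260.  511.2  84.9  33.5]
(631.0, 259.5) 18 33 [ 333.5 -862.9   36.4    9. ] [ 338.1 -815.9   34.5    8.6] [ 339.  -807.4   34.1    8.5] [ 339.8 -798.9   33.8    8.4]
(155.0, 277.5) 92 101 [295.9 455.7 108.4  33.4] [302.5 432.5 102.6  31.6] [303.7 428.3 101.5  31.3] [304.9 424.1 100.5  31. ]
(430.5, 248.0) 47 48 [ 377.6 -303.5   65.3    0.8] [ 379.8 -286.3   61.8    0.7] [ 380.3 -283.1   61.2    0.7] [ 380.7 -280.    60.6    0.7]
(265.5, 228.5) 31 31 [439.7 153.9  42.    0.7] [438.7 146.8  39.8   0.7] [438.5 145.5  39.4   0.7] [438.3 144.2  38.9   0.7]
(323.0, 212.5) 30 31 [481.9  -6.7  40.9   0.8] [478.6  -5.3  38.7   0.8] [478.   -5.   38.3   0.7] [477.4  -4.8  37.9   0.7]
(31.5, 240.0) 63 102 [423.  799.3 125.4  24.7] [422.9 757.9 118.8  23.4] [422.8 750.4 117.6  23.2] [422.8 742.9 116.4  22.9]
(452.5, 189.5) 39 39 [ 538.8 -373.    52.9    0.9] [ 532.5 -352.1 
[... 209 characters left out ...]
 13. ]
(294.5, 155.5) 39 39 [643.3  70.4  53.9   0.8] [631.4  67.7  51.    0.8] [629.3  67.2  50.5   0.8] [627.1  66.7  50.    0.8]
(445.0, 69.0) 38 22 [ 892.  -369.1   48.5    9.8] [ 866.9 -348.4   45.9    9.3] [ 862.3 -344.6   45.4    9.2] [ 857.8 -340.8   45.     9.1]
(311.5, 73.0) 139 58 [885.7  20.3 161.   46.2] [860.9  20.3 152.5  43.7] [856.4  20.3 150.9  43.3] [851.9  20.3 149.4  42.8]
(159.5, 70.0) 85 82 [900.1 456.  119.4   1. ] [874.6 432.9 113.1   0.9] [870.  428.7 111.9   0.9] [865.3 424.5 110.8   0.9]
(539.0, 16.5) 56 33 [1036.5 -648.6   63.    16.5] [1003.8 -613.1   59.6   15.6] [ 997.8 -606.6   59.    15.5] [ 991.9 -600.1   58.4   15.3]
[0.38743743 0.26524723 0.22556909] 22.7
```

View pics/fin.png

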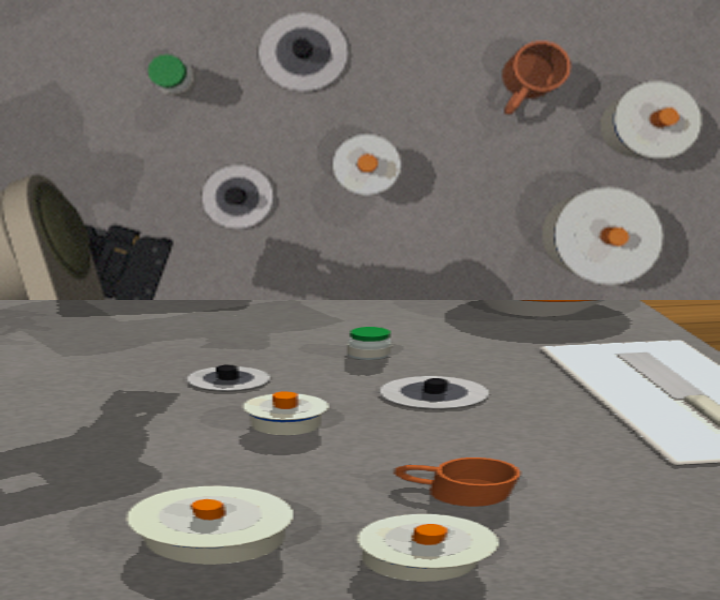

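```bash
python3 - <<'E'
from plant import manip
import cv2
b=manip.snapshot("side")["pixels"]
cv2.imwrite("pics/fin2.png",cv2.resize(b[175:235,280:345,::-1],None,fx=8,fy=8,interpolation=cv2.INTER_CUBIC))
E
```

```text
(no output)
```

View pics/fin2.png

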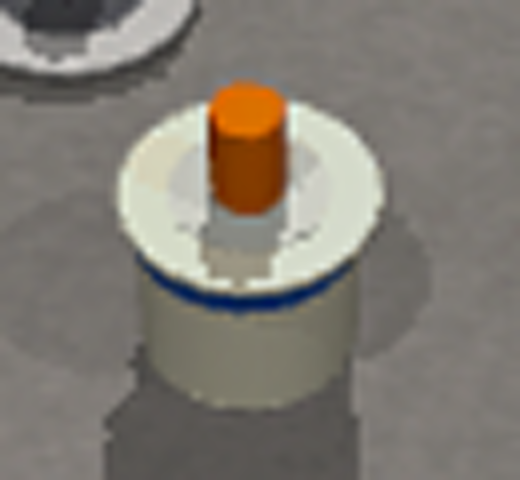

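The small lid sits flat and centred, with an even strip of the blue band showing beneath it, lid edge at (250,290) in the crop. I'm handing the job in.

```bash
python3 -c "
from plant import manip
manip.close_job()"
```

```text
the job is handed in; nothing more can be done
```

All three orange-knobbed lids are on their own pots, and I handed the job in at about 23 s on the robot's clock.

- **Lid centring:** in the last overhead view, each lid's centre was within about 2 mm of where its pot's rim centre was first measured. Limits are 10 mm for centring and 3 mm for height.
- **Lid seating:** I felt contact at 6–13 N before each release. The side views show the lids flat. Height was judged from the contact position and the pictures, not measured directly.
- **Other objects:** the saucepan lids measured the same as at the start. The jar and mug looked unmoved in the pictures but were not measured. The arm finished clear of everything.
- **One disagreement:** an early side-view fit put the small pot's centre at y = −8 mm, while the overhead and wrist cameras gave −4 mm. That fit used only part of the rim, so I went with −4 mm; the final close-up shows that lid centred and level.

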